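# Shut off the marked air valve under its sliding cover

### The arm

A 7-joint arm with a two-finger parallel gripper is mounted at the origin on a cart in front of the work surface, level with it; the furniture and walls round the work are solid. World frame = base frame: x ahead of the robot, y to its left, z up, the work surface at z = 0. Lengths are in m, angles in rad, forces in N, time in s.
With the tool pointing down it reaches from about 0.425 to 0.95 m from the base axis. Payload 4.7 kg.
Tool frame: the origin (TCP) lies on the centre line of the jaws, within the pads' length; the fingertips stand manip.tip_extent ahead of it and the grasp point (between the pads) lies 2 mm behind it (manip.tip_extent is the distance from the TCP to the fingertips, in m); z points along the fingers, y is the line along which they close (so a half turn about z gives the same grasp; the last joint's range is limited). The gripper opens to 87 mm and grips with 3 to 60 N. Pads are 19 mm wide; open, the fingers measure 117 mm over their backs; the gripper's body (75 mm by 190 mm) begins 51 mm behind the grasp point.
Start: joints at [-1.167, 0.469, -0.049, 1.532, 0.024, 1.141, -0.082], TCP at [0.283, 0.613, 0.208] pointing down, gripper open.
Joint ranges: [-2.59, 2.59], [-0.33, 1.99], [-1.39, 1.29], [0.1, 2.45], [-1.04, 4.18], [0.21, 1.99], [-2.66, 2.66]. Speed limits (rad/s): [2.57, 2.57, 3.14, 3.14, 3.14, 3.14, 3.14].

### API

Orientations are given as a unit quaternion [x, y, z, w].
In Python, from plant import manip gives the robot as it stands. The module is installed in compiled form; this text tells all that it offers.
- The arm moves only by the tool send_rows, never from a script. Its argument "deltas" is a list of rows, each an object of numbers: "dx", "dy", "dz": the shift along the tool's x, y, z in mm; "spin": the turn about the tool's z in rad. A call has 1 to 12 rows; each row is the pose to reach, as a shift and turn from the pose commanded when the call began, along the tool's axes at that moment; what a row does not reach only later rows make up. A row lasts 1/10 s, in which the tool goes at most 50 mm and 8.59 degrees, less where a joint would pass 70% of its speed; a pose out of reach is approached as far as the arm can. A call with a gripper value outside its range is refused whole. "gripper" is the closure, from 0 (fully open) to 1 (shut), set as the call begins (left out, the last holds). The fingers move at their own pace and stop on an object; "newtons" is the grip in N (left out, the last holds). Time passes only in rows, so rows that repeat a pose let the fingers close. It gives the time, the measured TCP pose, the force, the opening and the grip force at its end, in the units of the state.
- manip.get_state(): the state, without advancing time (a new reading comes with each control period).
- manip.capture(name): name is "scene" or "top"; returns a dict with "img" (420x560x3 uint8, red, green, blue), "range_z" (420x560 float32, m along the optical axis (not along the pixel's ray), 0 where there is no reading), "K" (3x3 intrinsics, pixels), "k1" (the pictures are not rectified: a ray, as slopes to the right and down, at radius r is drawn at 1 + k1 r^2 times it, then the intrinsics apply), "rvec" (rotation vector, rad) and "tvec" (3), from world to camera coordinates, as OpenCV has them. Camera axes: x right, y down, z forward; pixel columns grow to the right and rows downward; lengths in m; the calibration is good to about 2 mm. A picture is of the moment at which its call begins.
- manip.finish_job(): hands the job in; it is judged then, once.
Trained networks look in a picture, given as the dict that the camera call returned (one of the last four; its "shot" number tells which), for a name from the list of things; names that differ only in an ending like _2 or _b are one class to them, and where a whole thing is asked for, a point or a joint stands for the part that bears it (a point fixed in the world has none). Each returns a list of dicts, best first, with "conf" (0 to 1); they miss things now and then, are a little off and sometimes report something else, mostly with a low value. They report only what shows in the picture. A call takes as long as a camera call.
- manip.masks_of(thing, picture): "mask" (420x560 bool, what is visible of it) and "extent" ([left, top, right, bottom] in pixels, round what is visible of it).
- manip.mark_of(thing, picture): "position" ([row, column] in pixels: a listed point, or the origin of a listed thing).
The state is a dict: "time": time; "qpos": joint angles; "qvel": joint speeds; "effort": joint torques, N m; "tcp_pos": TCP position; "tool_rot": TCP orientation; "contact_force": force on the tool from outside, world axes, zero at the start; "ft_torque": the same for the moment, N m; "width": finger opening in m; "grip_force": force on a finger pad.
Only numpy, scipy, OpenCV 4.12 (cv2) and the standard library are available. Lean on these libraries where they do the work, as an engineer would, in place of code of your own. Each camera call takes 0.05 s, during which the arm holds its last target. There are 200 camera calls.

### The job

Push the loose cover plate of the grey compressed-air box along its rim, all the way to the other end, so that the three valve levers beneath lie open to view; then push the lever with the crossbar handle (T shape) fully shut, away from the front of the box where the gauge is. Use only the fingertips: slide the cover without lifting it, leave it open, leave the two ball-ended levers as they are, and do not disturb the jar, the spool or the bottle near the box.

Things in the scene. Friction and masses are not known exactly. Their poses are not given: they have to be found in the camera images.
- manifold_box: grey box fixed on the bench, 176 (x) by 362 (y) by 98 mm high; round gauge and brass hose outlets on its front (-x). Origin: centre of underside; y along its length. Half at -y: open-topped valve bay, inside x -76..76, y -175..-4 mm, floor 4 mm up. Half at +y: flat deck at z 92 mm. A ledge at z 92 runs round, outside it a 4 mm wide guide rim to z 98
- cover: loose aluminium plate, 165 (x) by 176 (y) by 6 mm, about 0.4 kg, on the box's ledge inside the rim, flush with it. Origin: centre of underside; axes as the box's. Starts over the valve bay (origin at box y -88 to -76 mm); slides towards box +y with 1 to 5 N up to a stop at box y +89 mm, where the bay is fully open
- cover_rib (a point): push rib upright on the middle of the cover, 90 mm long in box x, 8 mm thick in box y; this point is the centre of its top edge, 23 mm above the plate's underside, 115 mm above the bench
- lever_t (a joint): the marked lever, with the crossbar handle: Joint, rad: 0 = open, leaning 0.65 rad from upright towards the box's front (-x); grows as it is pushed towards box +x; 1.30 = fully shut at its stop, leaning 0.65 rad to the back. Stays where left (friction 0.06 N m, 1 to 2 N at the tip). Starts at 0 to 0.15.
- lever_t_tip (a point): the marked handle, a black crossbar 44 mm long along box y, 12 mm thick; this point is its centre, 50 mm from the lever's pivot along its 9 mm steel stem. Pivot axis parallel to box y, at box x +15, z 28 mm; the point is 68 mm above the bench when open or shut, 78 mm upright. Levers stand at box y -144, -90, -36 mm, in any order.
- lever_a (a joint): a plain lever with a ball end, to be left open: Joint, rad: 0 = open, leaning 0.65 rad from upright towards the box's front (-x); grows as it is pushed towards box +x; 1.30 = fully shut at its stop, leaning 0.65 rad to the back. Stays where left (friction 0.06 N m, 1 to 2 N at the tip). Starts at 0 to 0.15.
- lever_a_tip (a point): the black 14 mm ball end of a plain lever; this point is its centre, 50 mm from the lever's pivot along its 9 mm steel stem. Pivot axis parallel to box y, at box x +15, z 28 mm; the point is 68 mm above the bench when open or shut, 78 mm upright. Levers stand at box y -144, -90, -36 mm, in any order.
- lever_b (a joint): the other plain lever with a ball end, to be left open: Joint, rad: 0 = open, leaning 0.65 rad from upright towards the box's front (-x); grows as it is pushed towards box +x; 1.30 = fully shut at its stop, leaning 0.65 rad to the back. Stays where left (friction 0.06 N m, 1 to 2 N at the tip). Starts at 0 to 0.15.
- lever_b_tip (a point): the black 14 mm ball end of a plain lever; this point is its centre, 50 mm from the lever's pivot along its 9 mm steel stem. Pivot axis parallel to box y, at box x +15, z 28 mm; the point is 68 mm above the bench when open or shut, 78 mm upright. Levers stand at box y -144, -90, -36 mm, in any order.
- rivet_jar: loose screw jar of brass rivets, 55 mm wide and high, behind the box; origin: centre of its underside. To be left alone.
- thread_spool: loose spool of pale thread, 39 mm wide, 45 mm high, past the box's +y end; origin: centre of its underside. To be left alone.
- paint_bottle: loose small dark bottle, 34 mm wide, 75 mm high, past the box's +y end; origin: centre of its underside. To be left alone.

How it is judged:
By the outcome, as a careful person would: the job done as asked, in the order asked, and still so for the second after the job is handed in, with the robot touching nothing.
It also fails if it takes over 48 s, if anything falls off the work surface, if the arm or the gripper's body presses on something with over 40 N, if the wrist force passes 120 N, or if a joint passes its speed limit or range.

## Working session

There is one attempt and no reset: what is moved stays moved. The work goes in short steps, Python scripts to look and compute and a tool call to move; the robot and the scene stay as the last step left them, time stands still between calls to the robot, and variables do not carry over. Pictures are saved under pics/ and viewed, at most 10 in all, crops included, and the job is handed in when it is done.

Besides the shell and the picture viewer there is one more tool, called after "Call:" by a JSON object that holds its "method" and its "body". send_rows: Moves the arm, as the interface text tells. Its arguments: {"type":"object","properties":{"deltas":{"type":"array"},"gripper":{"type":"number"},"newtons":{"type":"number"}},"required":["deltas"]}

```bash
mkdir -p pics; cat > h.py <<'E'
import numpy as np, cv2
from plant import manip
def ray(c,rc):
    K=c["K"];x=(rc[1]-K[0,2])/K[0,0];y=(rc[0]-K[1,2])/K[1,1];u,v=x,y
    for _ in range(20):
        s=1+c["k1"]*(u*u+v*v);u,v=x/s,y/s
    return np.array([u,v,1.])
def RT(c): return cv2.Rodrigues(np.array(c["rvec"],float))[0],np.array(c["tvec"],float).ravel()
def at_z(c,rc,z):
    R,t=RT(c);o=-R.T@t;d=R.T@ray(c,rc);return o+d*(z-o[2])/d[2]
def at_depth(c,rc):
    R,t=RT(c);r,k=int(round(rc[0])),int(round(rc[1]));return R.T@(ray(c,rc)*c["range_z"][r,k]-t)
def save(c,n): cv2.imwrite(f"pics/{n}.png",c["img"][:,:,::-1])
E
python3 - <<'E'
from h import *
np.set_printoptions(precision=4,suppress=True)
print(manip.tip_extent,manip.get_state())
for n in("scene","top"):
    c=manip.capture(n);save(c,n+"0")
    for th in("manifold_box","cover","cover_rib","rivet_jar","thread_spool","paint_bottle"):
        for m in manip.mark_of(th,c)[:2]:
            z={"cover":.092,"cover_rib":.115}.get(th,0)
            print(n,th,m["conf"],m["position"],at_z(c,m["position"],z))
    m=manip.masks_of("cover",c)
    if m:
        k=m[0]["mask"];pts=np.array([at_z(c,p,.098)[:2] for p in np.argwhere(k)],np.float32);print("rect",m[0]["conf"],cv2.minAreaRect(pts))
    m=manip.masks_of("manifold_box",c)
    if m:
        k=m[0]["mask"];pts=np.array([at_z(c,p,.098)[:2] for p in np.argwhere(k)],np.float32);print("boxrect",m[0]["conf"],cv2.minAreaRect(pts))
E
```

```text
0.017 {'time': 0.0, 'qpos': array([-1.1669,  0.4695, -0.0486,  1.5337,  0.0241,  1.141 , -0.0823]), 'qvel': array([ 0.0013, -0.0011,  0.001 ,  0.0003, -0.    ,  0.0007,  0.0004]), 'effort': array([ -0.0006, -50.7982,  -0.0813, -23.6153,  -0.0614,   0.038 ,
         0.0002]), 'tcp_pos': array([0.2828, 0.6122, 0.2072]), 'tool_rot': array([ 0.2147,  0.9767, -0.001 , -0.0002]), 'contact_force': array([ 0.2302, -0.4705, -0.8357]), 'ft_torque': array([-0.0011, -0.0216,  0.0442]), 'grip_force': 0.0, 'width': 0.08702225631923324}
scene manifold_box 0.78 [240.6, 303.2] [0.5878 0.1746 0.    ]
scene cover 0.56 [223.4, 345.1] [0.6195 0.0942 0.092 ]
scene cover_rib 0.67 [209.7, 342.0] [0.6203 0.108  0.115 ]
scene thread_spool 0.54 [189.4, 226.2] [0.5365 0.4173 0.    ]
scene paint_bottle 0.75 [209.7, 202.6] [0.4555 0.3775 0.    ]
rect 0.95 ((0.6171925663948059, 0.0984358862042427), (0.16776984930038452, 0.17850230634212494), 20.2647647857666)
boxrect 0.75 ((0.5597041845321655, 0.1499033421278), (0.25583934783935547, 0.3895126283168793), 19.840559005737305)
top manifold_box 0.74 [183.4, 283.9] [0.5937 0.1753 0.    ]
top cover 0.57 [165.6, 324.8] [0.6127 0.1003 0.092 ]
top cover_rib 0.77 [159.5, 328.3] [0.6194 0.0966 0.115 ]
top rivet_jar 0.61 [140.8, 199.0] [0.6845 0.3552 0.    ]
top rivet_jar 0.26 [201.5, 159.9] [0.5545 0.4335 0.    ]
top thread_spool 0.56 [200.9, 162.5] [0.5558 0.4282 0.    ]
top paint_bottle 0.73 [248.3, 182.5] [0.4575 0.3845 0.    ]
rect 0.73 ((0.6176581978797913, 0.10071414709091187), (0.16499465703964233, 0.17669278383255005), 19.705055236816406)
boxrect 0.86 ((0.5772117972373962, 0.1815607100725174), (0.19921866059303284, 0.3819170892238617), 19.950328826904297)
```

View pics/top0.png

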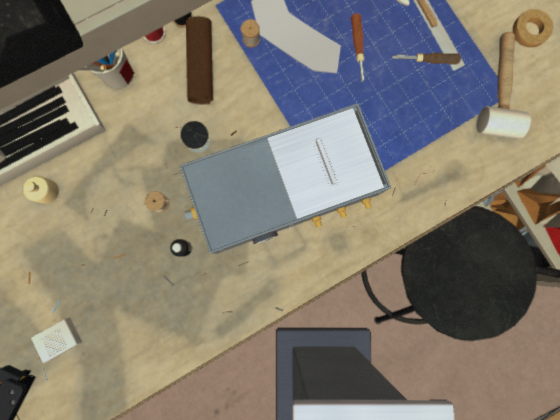

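View pics/scene0.png

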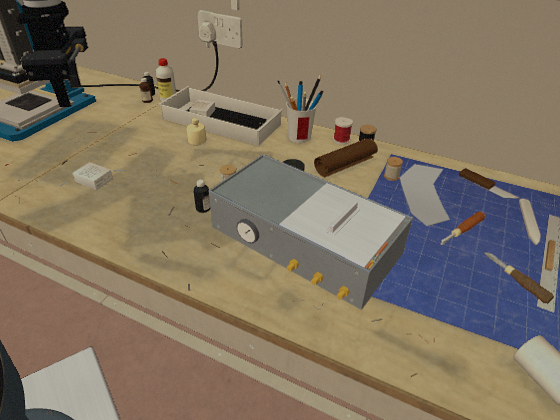

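The top view shows the box from (165,185) to (185,385), with the cover at its right half and the rib near (160,327). The spool at (201,155), bottle at (247,180) and jar at (135,195) are all past or behind the +y end. Box yaw is about 19.8°.

```bash
cat >> h.py <<'E'
from scipy.spatial.transform import Rotation as Ro
psi=np.radians(19.8);XD=np.array([np.cos(psi),np.sin(psi),0]);YD=np.array([-np.sin(psi),np.cos(psi),0])
def go(p,yaw=psi):
    s=manip.get_state();R=Ro.from_quat(s["tool_rot"]).as_matrix()
    d=R.T@(np.array(p)-s["tcp_pos"])*1000
    a=np.arctan2(R[1,1],R[0,1]);sp=-(yaw-a);sp=(sp+np.pi/2)%np.pi-np.pi/2
    print("delta",d.round(1),"spin",round(sp,3),"t",s["time"])
E
python3 - <<'E'
from h import *
rib=np.array([.6185,.0985,.0]);go(rib-.040*YD+[0,0,.2])
E
```

```text
delta [-548.3 -354.7    8.3] spin 0.792 t 0.9
```

Call:
{"method": "send_rows", "body": {"deltas": [{"dx":-15,"dy":-10,"dz":0,"spin":0.03},{"dx":-50,"dy":-32,"dz":0,"spin":0.08},{"dx":-90,"dy":-58,"dz":0,"spin":0.14},{"dx":-130,"dy":-84,"dz":0,"spin":0.2},{"dx":-170,"dy":-110,"dz":0,"spin":0.26},{"dx":-210,"dy":-136,"dz":0,"spin":0.32},{"dx":-250,"dy":-162,"dz":0,"spin":0.38},{"dx":-290,"dy":-188,"dz":0,"spin":0.44},{"dx":-330,"dy":-214,"dz":0,"spin":0.5},{"dx":-370,"dy":-240,"dz":0,"spin":0.56},{"dx":-410,"dy":-266,"dz":0,"spin":0.62},{"dx":-450,"dy":-292,"dz":0,"spin":0.68}], "gripper": 1}}

```text
time: 2.1
tcp_pos: [0.5696, 0.1556, 0.2087]
tool_rot: [0.53, 0.848, 0.0, 0.0]
contact_force: [1.3, 1.0, 0.3]
width: 0.0029
grip_force: 0.0
```

```bash
python3 - <<'E'
from h import *
rib=np.array([.6185,.0985,.0]);go(rib-.040*YD+[0,0,.122]);print(manip.get_state()["width"])
E
```

```text
delta [-112.5   14.6   86.7] spin 0.107 t 2.1
0.0028637170447267796
```

Call:
{"method": "send_rows", "body": {"deltas": [{"dx":-35,"dy":5,"dz":0,"spin":0.03},{"dx":-75,"dy":10,"dz":0,"spin":0.07},{"dx":-112,"dy":15,"dz":10,"spin":0.107},{"dx":-112,"dy":15,"dz":40,"spin":0.107},{"dx":-112,"dy":15,"dz":70,"spin":0.107},{"dx":-112,"dy":15,"dz":78,"spin":0.107},{"dx":-112,"dy":15,"dz":78,"spin":0.107}]}}

```text
time: 2.8
tcp_pos: [0.6309, 0.0644, 0.1292]
tool_rot: [0.573, 0.819, -0.001, -0.001]
contact_force: [0.0, -0.7, 0.1]
width: 0.0006
grip_force: 0.0
```

```bash
python3 - <<'E'
from h import *
rib=np.array([.6185,.0985,.0]);go(rib-.0135*YD+[0,0,.122]);s=manip.get_state();print(s["tcp_pos"],s["contact_force"])
c=manip.capture("scene");cv2.imwrite("pics/s1.png",cv2.resize(c["img"][130:310,190:430,::-1],None,fx=3,fy=3))
E
```

```text
delta [22.8  0.   7.3] spin 0.004 t 2.8
[0.63088354 0.06435572 0.12924767] [ 0.04024177 -0.67686975  0.12094113]
```

View pics/s1.png

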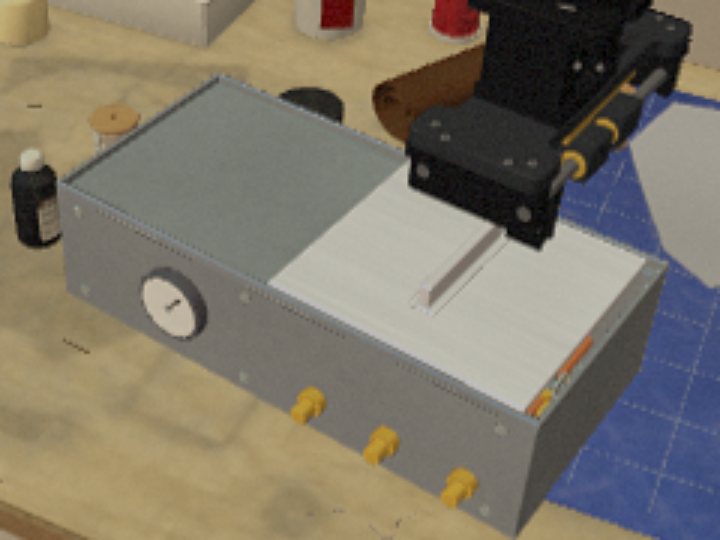

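The picture shows the rib at crop (425,300)–(500,230). The black block ends at (540,245), so I'll check where the fingertips project.

```bash
python3 - <<'E'
from h import *
def prj(c,p):
    R,t=RT(c);q=R@np.array(p)+t;u=q[:2]/q[2];u=u*(1+c["k1"]*(u@u));return np.array([c["K"][0,0]*u[0]+c["K"][0,2],c["K"][1,1]*u[1]+c["K"][1,2]])
c=manip.capture("scene");s=manip.get_state();p=s["tcp_pos"]
R=Ro.from_quat(s["tool_rot"]).as_matrix()
for k in(.017,0,-.053): 
  q=p+R[:,2]*k; print(k,q,(prj(c,q)-[190,130])*3)
for m in manip.mark_of("cover_rib",c): print(m["conf"],m["position"],at_z(c,m["position"],.115))
d=[at_depth(c,[130+r/3,190+k/3]) for r,k in((285,430),(235,495),(190,470),(235,540),(150,440))]
print(np.array(d))
c=manip.capture("top");cv2.imwrite("pics/t1.png",cv2.resize(c["img"][80:260,160:400,::-1],None,fx=3,fy=3))
E
```

```text
0.017 [0.63289189 0.06497731 0.11467644] [518.30982871 270.91493304]
0 [0.6328555 0.0649716 0.1316764] [522.36563167 249.10965836]
-0.053 [0.63274206 0.06495381 0.18467628] [535.76115424 177.04059888]
0.89 [209.8, 343.5] [0.62244234 0.10632836 0.115     ]
[[0.57878701 0.08228639 0.11577311]
 [0.65405399 0.10814475 0.10369243]
 [0.55168564 0.03447156 0.22727674]
 [0.62799675 0.0496618  0.15500948]
 [0.53744208 0.04472655 0.25100187]]
```

View pics/t1.png

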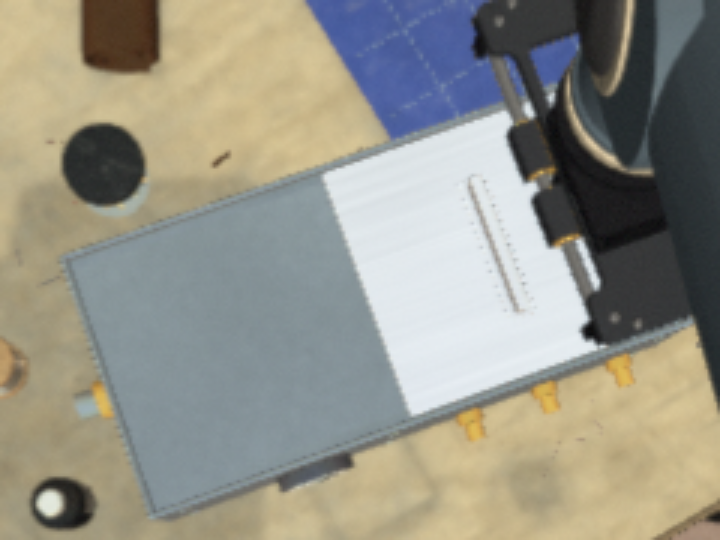

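```bash
python3 - <<'E'
from h import *
np.set_printoptions(precision=3,suppress=True)
c=manip.capture("scene")
print(manip.get_state()["tcp_pos"])
for k in range(350,376,3):
    col=[(r,at_depth(c,[r,k]),c["img"][r,k].mean()) for r in range(195,216)]
    b=[x for x in col if x[2]<70]
    print(k,b[-1] if b else None, col[-1][1])
E
```

```text
[0.633 0.065 0.132]
350 (199, array([0.556, 0.03 , 0.218]), np.float64(21.333333333333332)) [0.636 0.101 0.1  ]
353 (200, array([0.556, 0.023, 0.22 ]), np.float64(16.333333333333332)) [0.641 0.098 0.1  ]
356 (202, array([0.558, 0.019, 0.218]), np.float64(65.66666666666667)) [0.647 0.096 0.099]
359 (203, array([0.56 , 0.014, 0.219]), np.float64(36.0)) [0.651 0.093 0.099]
362 (206, array([0.623, 0.064, 0.152]), np.float64(13.333333333333334)) [0.657 0.09  0.099]
365 (208, array([0.626, 0.059, 0.15 ]), np.float64(26.0)) [0.66  0.086 0.1  ]
368 (209, array([0.627, 0.053, 0.151]), np.float64(9.333333333333334)) [0.666 0.084 0.099]
371 (209, array([0.632, 0.051, 0.151]), np.float64(56.333333333333336)) [0.672 0.082 0.098]
374 (206, array([0.644, 0.055, 0.15 ]), np.float64(56.0)) [0.678 0.08  0.097]
```

The picture puts the fingertip bottom at z≈0.150, while the state implies 0.115. I'll lower in steps and re-measure rather than trust either one.

Call:
{"method": "send_rows", "body": {"deltas": [{"dz":3},{"dz":6},{"dz":8},{"dz":8}]}}

```text
schema error: expected keys dx, dy, dz, spin
```

```bash
cat >> h.py <<'E'
def low(c):
    s=manip.get_state();p=s["tcp_pos"];P=[]
    m=c["img"].max(2)<60
    for r,k in np.argwhere(m&(c["range_z"]>0)):
        q=at_depth(c,[r,k])
        if np.hypot(*(q-p)[:2])<.03 and q[2]>.05: P.append([*q,r,k])
    P=np.array(P)
    if len(P): P=P[P[:,2].argsort()];print("low pts\n",P[:60:12].round(3),len(P))
    print("tcp",p.round(4),"F",s["contact_force"].round(1),"t",s["time"])
E
python3 - <<'E'
from h import *
c=manip.capture("scene");low(c);save(c,"s2")
E
```

```text
low pts
 [[6.31e-01 5.10e-02 1.49e-01 2.10e+02 3.70e+02]
 [6.27e-01 5.30e-02 1.52e-01 2.09e+02 3.68e+02]
 [6.31e-01 5.00e-02 1.54e-01 2.08e+02 3.71e+02]
 [6.43e-01 5.40e-02 1.60e-01 2.02e+02 3.75e+02]
 [6.45e-01 5.50e-02 1.67e-01 1.98e+02 3.76e+02]] 352
tcp [0.6329 0.0654 0.1318] F [-0.3 -0.2  0.4] t 3.1
```

Call:
{"method": "send_rows", "body": {"deltas": [{"dx":0,"dy":0,"dz":3,"spin":0},{"dx":0,"dy":0,"dz":6,"spin":0},{"dx":0,"dy":0,"dz":8,"spin":0},{"dx":0,"dy":0,"dz":8,"spin":0},{"dx":0,"dy":0,"dz":8,"spin":0}]}}

```text
time: 3.6
tcp_pos: [0.6321, 0.0652, 0.1221]
tool_rot: [0.573, 0.82, -0.0, -0.0]
contact_force: [0.2, 0.8, 0.2]
width: 0.0004
grip_force: 0.0
```

```bash
python3 - <<'E'
from h import *
c=manip.capture("scene");low(c);save(c,"s2")
E
```

```text
low pts
 [[6.41e-01 5.50e-02 1.39e-01 2.11e+02 3.72e+02]
 [6.29e-01 5.00e-02 1.42e-01 2.14e+02 3.69e+02]
 [6.41e-01 5.50e-02 1.49e-01 2.07e+02 3.73e+02]
 [6.40e-01 5.60e-02 1.55e-01 2.04e+02 3.73e+02]
 [6.43e-01 5.40e-02 1.62e-01 2.01e+02 3.75e+02]] 337
tcp [0.6321 0.0652 0.1221] F [-0.1  0.2  0.1] t 3.65
```

```bash
python3 - <<'E'
import cv2
i=cv2.imread("pics/s2.png")[180:240,320:400];cv2.imwrite("pics/s2c.png",cv2.resize(i,None,fx=10,fy=10,interpolation=cv2.INTER_NEAREST))
E
```

```text
(no output)
```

View pics/s2c.png

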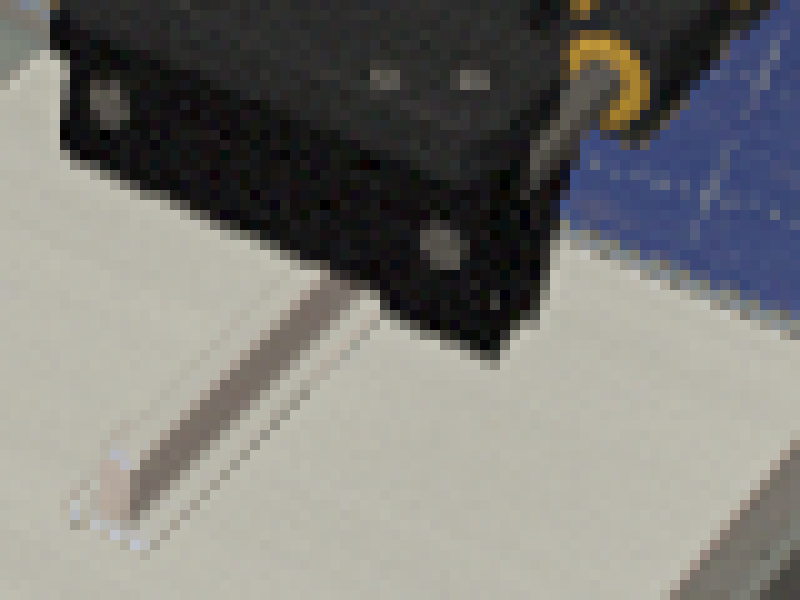

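The crop shows the fingertip bottom near full-image pixel (216,370), clearly above the plate. I'll continue down in small checked steps.

Call:
{"method": "send_rows", "body": {"deltas": [{"dx":0,"dy":0,"dz":2,"spin":0},{"dx":0,"dy":0,"dz":5,"spin":0},{"dx":0,"dy":0,"dz":8,"spin":0},{"dx":0,"dy":0,"dz":10,"spin":0},{"dx":0,"dy":0,"dz":10,"spin":0}]}}

```text
time: 4.15
tcp_pos: [0.6318, 0.0652, 0.1117]
tool_rot: [0.573, 0.82, -0.0, -0.0]
contact_force: [0.0, 0.3, 1.0]
width: 0.0005
grip_force: 0.0
```

```bash
python3 - <<'E'
from h import *
c=manip.capture("scene");low(c);save(c,"s3")
E
```

```text
low pts
 [[6.30e-01 5.10e-02 1.29e-01 2.19e+02 3.68e+02]
 [6.28e-01 5.00e-02 1.35e-01 2.17e+02 3.68e+02]
 [6.28e-01 4.90e-02 1.43e-01 2.14e+02 3.69e+02]
 [6.42e-01 5.60e-02 1.50e-01 2.06e+02 3.73e+02]
 [6.40e-01 5.50e-02 1.58e-01 2.03e+02 3.73e+02]] 312
tcp [0.6319 0.0651 0.1119] F [ 0.  -0.1 -0. ] t 4.2
```

Call:
{"method": "send_rows", "body": {"deltas": [{"dx":0,"dy":0,"dz":3,"spin":0},{"dx":0,"dy":0,"dz":8,"spin":0},{"dx":0,"dy":0,"dz":14,"spin":0},{"dx":0,"dy":0,"dz":18,"spin":0},{"dx":0,"dy":0,"dz":20,"spin":0},{"dx":0,"dy":0,"dz":20,"spin":0}]}}

```text
time: 4.8
tcp_pos: [0.6318, 0.0651, 0.0917]
tool_rot: [0.573, 0.82, -0.0, -0.0]
contact_force: [0.6, 0.1, 0.3]
width: 0.0007
grip_force: 0.0
```

```bash
python3 - <<'E'
from h import *
c=manip.capture("scene");low(c);cv2.imwrite("pics/s4.png",cv2.resize(c["img"][170:260,310:430,::-1],None,fx=5,fy=5))
E
```

```text
low pts
 [[6.41e-01 5.60e-02 1.09e-01 2.24e+02 3.69e+02]
 [6.28e-01 4.90e-02 1.18e-01 2.25e+02 3.67e+02]
 [6.41e-01 5.40e-02 1.26e-01 2.17e+02 3.71e+02]
 [6.37e-01 5.40e-02 1.33e-01 2.15e+02 3.70e+02]
 [6.49e-01 4.40e-02 2.00e-01 1.85e+02 3.86e+02]] 267
tcp [0.632  0.0651 0.092 ] F [0.6 0.5 0.4] t 4.85
```

View pics/s4.png

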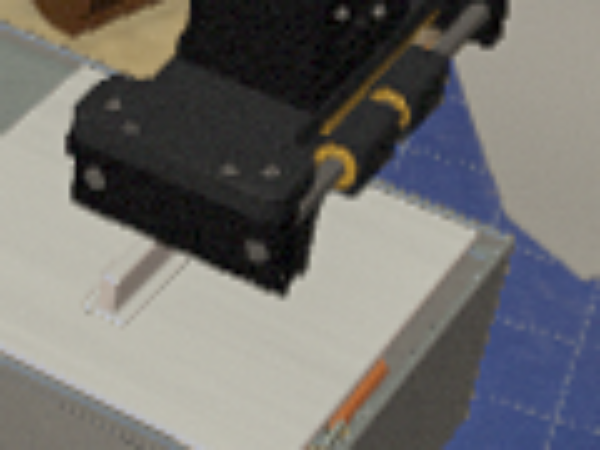

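The fingertip is now about 8 mm below the rib's top edge and just behind it, with the plate clear. I'll start the push.

Call:
{"method": "send_rows", "body": {"deltas": [{"dx":4,"dy":0,"dz":2,"spin":0},{"dx":10,"dy":0,"dz":4,"spin":0},{"dx":16,"dy":0,"dz":4,"spin":0},{"dx":22,"dy":0,"dz":4,"spin":0},{"dx":28,"dy":0,"dz":4,"spin":0},{"dx":35,"dy":0,"dz":4,"spin":0},{"dx":43,"dy":0,"dz":4,"spin":0},{"dx":50,"dy":0,"dz":4,"spin":0}]}}

```text
time: 5.65
tcp_pos: [0.6147, 0.1123, 0.0882]
tool_rot: [0.573, 0.82, -0.0, 0.0]
contact_force: [0.9, -2.0, -0.4]
width: 0.0004
grip_force: 1.5
```

```bash
python3 - <<'E'
from h import *
c=manip.capture("top");low(c)
for m in manip.mark_of("cover",c)[:1]: print(m["conf"],at_z(c,m["position"],.092))
m=manip.masks_of("cover",c)[0];pts=np.array([at_z(c,p,.098)[:2] for p in np.argwhere(m["mask"])]);print("cover y range along box",np.percentile(pts@YD[:2]-np.array([.5885,.1765])@YD[:2],[.5,99.5]))
E
```

```text
low pts
 [[5.92e-01 1.30e-01 1.94e-01 1.65e+02 3.15e+02]
 [6.14e-01 1.43e-01 1.96e-01 1.52e+02 3.07e+02]
 [5.97e-01 1.35e-01 1.97e-01 1.62e+02 3.12e+02]
 [5.98e-01 1.39e-01 2.80e-01 1.49e+02 3.15e+02]
 [6.21e-01 8.70e-02 4.62e-01 8.70e+01 3.80e+02]] 59
tcp [0.6142 0.1141 0.0883] F [ 0.7 -2.2  0.5] t 5.7
0.96 [0.60389941 0.12544704 0.092     ]
cover y range along box [-0.05090792  0.03141421]
```

The push works: 2 N resistance, and the cover has moved about 25 mm. About 146 mm remain.

Call:
{"method": "send_rows", "body": {"deltas": [{"dx":8,"dy":0,"dz":0,"spin":0},{"dx":18,"dy":0,"dz":0,"spin":0},{"dx":30,"dy":0,"dz":0,"spin":0},{"dx":42,"dy":0,"dz":0,"spin":0},{"dx":54,"dy":0,"dz":0,"spin":0},{"dx":66,"dy":0,"dz":0,"spin":0},{"dx":78,"dy":0,"dz":0,"spin":0},{"dx":90,"dy":0,"dz":0,"spin":0},{"dx":102,"dy":0,"dz":0,"spin":0},{"dx":114,"dy":0,"dz":0,"spin":0},{"dx":122,"dy":0,"dz":0,"spin":0},{"dx":128,"dy":0,"dz":0,"spin":0}]}}

```text
time: 7.0
tcp_pos: [0.5707, 0.233, 0.0883]
tool_rot: [0.573, 0.82, 0.0, 0.0]
contact_force: [1.6, -4.3, 1.5]
width: 0.0008
grip_force: 2.6
```

Call:
{"method": "send_rows", "body": {"deltas": [{"dx":4,"dy":0,"dz":0,"spin":0},{"dx":8,"dy":0,"dz":0,"spin":0},{"dx":12,"dy":0,"dz":0,"spin":0},{"dx":15,"dy":0,"dz":0,"spin":0}]}}

```text
time: 7.4
tcp_pos: [0.5659, 0.2459, 0.0883]
tool_rot: [0.573, 0.819, -0.0, 0.0]
contact_force: [3.1, -4.9, 3.2]
width: 0.0004
grip_force: 2.6
```

```bash
python3 - <<'E'
from h import *
c=manip.capture("top");low(c)
m=manip.masks_of("cover",c)[0];pts=np.array([at_z(c,p,.098)[:2] for p in np.argwhere(m["mask"])]);print("cover y range along box",m["conf"],np.percentile(pts@YD[:2]-np.array([.5885,.1765])@YD[:2],[.5,99.5]))
E
```

```text
tcp [0.5657 0.2466 0.0883] F [ 1.3 -4.7  2.1] t 7.45
cover y range along box 0.73 [0.14053204 0.17443929]
```

Call:
{"method": "send_rows", "body": {"deltas": [{"dx":2,"dy":0,"dz":0,"spin":0},{"dx":4,"dy":0,"dz":0,"spin":0},{"dx":6,"dy":0,"dz":0,"spin":0}]}}

```text
time: 7.8
tcp_pos: [0.5651, 0.2469, 0.0884]
tool_rot: [0.574, 0.819, -0.002, 0.002]
contact_force: [4.3, -14.0, 4.9]
width: 0.0004
grip_force: 7.2
```

The cover hit its stop (force rose to 15 N with no motion). I'll back off, lift, and look into the bay.

Call:
{"method": "send_rows", "body": {"deltas": [{"dx":-8,"dy":0,"dz":0,"spin":0},{"dx":-20,"dy":0,"dz":0,"spin":0},{"dx":-25,"dy":0,"dz":-15,"spin":0},{"dx":-25,"dy":0,"dz":-50,"spin":0},{"dx":-10,"dy":0,"dz":-90,"spin":0},{"dx":20,"dy":0,"dz":-120,"spin":0},{"dx":50,"dy":0,"dz":-130,"spin":0},{"dx":50,"dy":0,"dz":-130,"spin":0}]}}

```text
time: 8.6
tcp_pos: [0.5448, 0.3062, 0.2216]
tool_rot: [0.569, 0.822, 0.004, -0.001]
contact_force: [-0.6, 1.1, -0.1]
width: 0.0005
grip_force: 0.0
```

```bash
cat >> h.py <<'E'
BC=np.array([.5885,.1765,0])
def box(p): d=np.array(p)-BC; return np.array([d@XD,d@YD,p[2]]).round(4)
E
python3 - <<'E'
from h import *
print(box(manip.get_state()["tcp_pos"]))
for n in("scene","top"):
    c=manip.capture(n);save(c,n+"5")
    for th in("lever_t_tip","lever_a_tip","cover_rib"):
        for m in manip.mark_of(th,c)[:3]: print(n,th,m["conf"],m["position"],box(at_z(c,m["position"],.115 if "rib" in th else .068)),box(at_depth(c,m["position"])))
a=cv2.imread("pics/scene5.png")[150:310,230:430];b=cv2.imread("pics/top5.png")[80:240,230:430]
cv2.imwrite("pics/both5.png",cv2.resize(np.hstack([a,b]),None,fx=2,fy=3))
E
```

```text
[0.0028 0.1369 0.2216]
scene lever_t_tip 0.55 [235.5, 344.5] [-0.0039 -0.0929  0.068 ] [-0.0125 -0.0968  0.0765]
scene lever_a_tip 0.39 [249.4, 370.0] [-0.0078 -0.1486  0.068 ] [-0.0136 -0.1507  0.0738]
scene cover_rib 0.76 [175.7, 270.6] [0.0118 0.0955 0.115 ] [0.0287 0.1083 0.1003]
top lever_t_tip 0.74 [168.4, 329.7] [-0.0078 -0.0916  0.068 ] [-0.0094 -0.0894  0.0791]
top lever_t_tip 0.34 [160.4, 356.9] [-0.0108 -0.1478  0.068 ] [-0.0123 -0.145   0.0785]
top lever_t_tip 0.19 [184.4, 284.2] [-0.0077  0.0034  0.068 ] [-0.0119  0.0061  0.0973]
top lever_a_tip 0.61 [159.6, 356.6] [-0.0091 -0.1478  0.068 ] [-0.0106 -0.1449  0.0786]
top lever_a_tip 0.51 [177.1, 304.5] [-0.0074 -0.039   0.068 ] [-0.0092 -0.0373  0.0801]
top cover_rib 0.7 [193.1, 237.8] [-0.0011  0.0935  0.115 ] [-0.0829  0.086   0.6197]
```

View pics/both5.png

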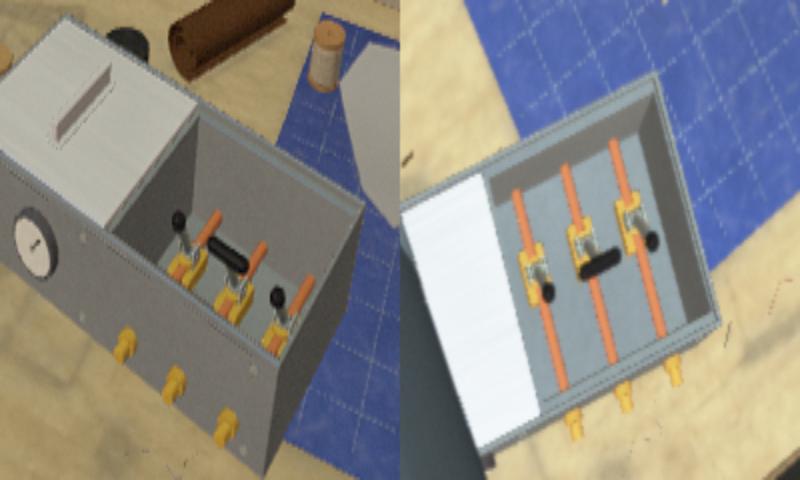

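In the left half of the composite the cover is fully open at the far end. The T lever is the middle one (crossbar at (228,255) left, (600,263) right), at box (-0.009, -0.0905). The ball levers are either side, at y -0.039 and -0.148.

```bash
python3 - <<'E'
from h import *
go(BC-.045*XD-.0905*YD+[0,0,.15])
E
```

```text
delta [-218.6  -47.5   67.9] spin 0.004 t 9.0
```

Call:
{"method": "send_rows", "body": {"deltas": [{"dx":-15,"dy":-3,"dz":0,"spin":0.004},{"dx":-45,"dy":-10,"dz":0,"spin":0.004},{"dx":-85,"dy":-18,"dz":0,"spin":0.004},{"dx":-125,"dy":-27,"dz":20,"spin":0.004},{"dx":-165,"dy":-36,"dz":40,"spin":0.004},{"dx":-200,"dy":-44,"dz":60,"spin":0.004},{"dx":-218,"dy":-48,"dz":80,"spin":0.004},{"dx":-218,"dy":-48,"dz":95,"spin":0.004},{"dx":-218,"dy":-48,"dz":100,"spin":0.004},{"dx":-218,"dy":-48,"dz":100,"spin":0.004}]}}

```text
time: 10.0
tcp_pos: [0.5758, 0.0772, 0.1177]
tool_rot: [0.575, 0.818, -0.001, -0.001]
contact_force: [-0.7, 0.1, -0.7]
width: 0.0011
grip_force: 0.0
```

```bash
python3 - <<'E'
from h import *
c=manip.capture("scene");low(c);print(box(manip.get_state()["tcp_pos"]));go(BC-.045*XD-.0905*YD+[0,0,.042])
cv2.imwrite("pics/s6.png",cv2.resize(c["img"][150:310,230:430,::-1],None,fx=3,fy=3))
E
```

```text
low pts
 [[5.83e-01 6.70e-02 1.34e-01 2.21e+02 3.42e+02]
 [5.71e-01 6.10e-02 1.37e-01 2.24e+02 3.39e+02]
 [5.71e-01 6.40e-02 1.39e-01 2.22e+02 3.38e+02]
 [5.70e-01 6.60e-02 1.43e-01 2.20e+02 3.37e+02]
 [5.90e-01 6.90e-02 1.46e-01 2.14e+02 3.45e+02]] 455
tcp [0.5764 0.0778 0.1185] F [0.3 0.7 0.4] t 10.05
[-0.0448 -0.0888  0.1185]
delta [-1.7 -0.2 76.5] spin 0.002 t 10.05
```

View pics/s6.png

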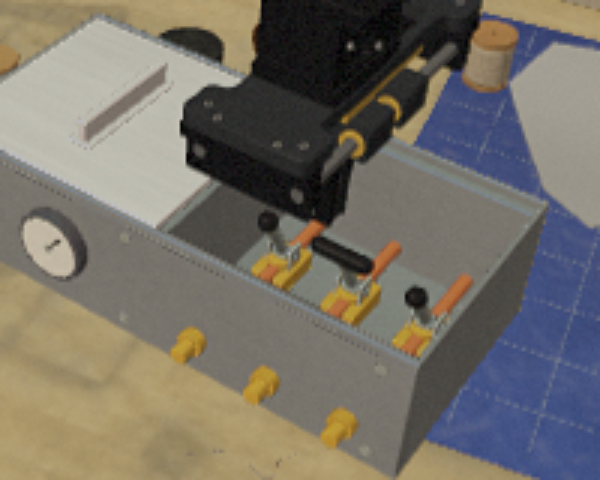

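The fingertip is in front of the T crossbar (crossbar at crop (340,253)) and clear of both balls. I'll descend into the bay.

Call:
{"method": "send_rows", "body": {"deltas": [{"dx":-1,"dy":0,"dz":10,"spin":0},{"dx":-1,"dy":0,"dz":28,"spin":0},{"dx":-1,"dy":0,"dz":46,"spin":0},{"dx":-1,"dy":0,"dz":62,"spin":0},{"dx":-1,"dy":0,"dz":72,"spin":0},{"dx":-1,"dy":0,"dz":76,"spin":0},{"dx":-1,"dy":0,"dz":76,"spin":0}]}}

```text
time: 10.75
tcp_pos: [0.5767, 0.077, 0.042]
tool_rot: [0.574, 0.819, -0.0, -0.0]
contact_force: [-0.5, -0.1, -1.5]
width: 0.0006
grip_force: 0.0
```

```bash
python3 - <<'E'
from h import *
s=manip.get_state();print(box(s["tcp_pos"]),s["contact_force"]);R=Ro.from_quat(s["tool_rot"]).as_matrix();print("+boxx in tool",R.T@XD)
c=manip.capture("top")
for th in("lever_t_tip","lever_a_tip"):
    for m in manip.mark_of(th,c)[:3]: print(th,m["conf"],box(at_z(c,m["position"],.07)))
low(manip.capture("scene"))
E
```

```text
[-0.0448 -0.0896  0.042 ] [-0.45721311 -0.12098315 -1.48300719]
+boxx in tool [-1.80073929e-03  9.99998348e-01 -2.49129572e-04]
low pts
 [[5.85e-01 6.70e-02 6.10e-02 2.51e+02 3.38e+02]
 [5.74e-01 6.40e-02 6.90e-02 2.51e+02 3.35e+02]
 [5.74e-01 6.40e-02 7.40e-02 2.49e+02 3.35e+02]
 [5.89e-01 6.70e-02 7.70e-02 2.44e+02 3.41e+02]
 [5.73e-01 6.20e-02 8.10e-02 2.47e+02 3.36e+02]] 266
tcp [0.5774 0.0769 0.043 ] F [0.3 0.  0.1] t 10.95
```

Call:
{"method": "send_rows", "body": {"deltas": [{"dx":0,"dy":5,"dz":0,"spin":0},{"dx":0,"dy":10,"dz":0,"spin":0},{"dx":0,"dy":15,"dz":0,"spin":0},{"dx":0,"dy":20,"dz":0,"spin":0},{"dx":0,"dy":25,"dz":0,"spin":0},{"dx":0,"dy":30,"dz":0,"spin":0},{"dx":0,"dy":35,"dz":0,"spin":0},{"dx":0,"dy":40,"dz":0,"spin":0},{"dx":0,"dy":45,"dz":0,"spin":0},{"dx":0,"dy":50,"dz":0,"spin":0},{"dx":0,"dy":54,"dz":0,"spin":0},{"dx":0,"dy":58,"dz":0,"spin":0}]}}

```text
time: 12.15
tcp_pos: [0.6309, 0.0965, 0.0418]
tool_rot: [0.574, 0.819, -0.001, -0.0]
contact_force: [-1.7, -0.5, 0.3]
width: 0.0002
grip_force: 1.1
```

Call:
{"method": "send_rows", "body": {"deltas": [{"dx":0,"dy":3,"dz":0,"spin":0},{"dx":0,"dy":6,"dz":0,"spin":0}]}}

```text
time: 12.35
tcp_pos: [0.6364, 0.0986, 0.0417]
tool_rot: [0.574, 0.819, -0.001, -0.001]
contact_force: [-1.6, -0.8, -0.2]
width: 0.0006
grip_force: 0.9
```

Still only about 1.8 N of friction, so the lever isn't at its stop yet. I'll continue.

Call:
{"method": "send_rows", "body": {"deltas": [{"dx":0,"dy":3,"dz":0,"spin":0},{"dx":0,"dy":5,"dz":0,"spin":0}]}}

```text
time: 12.55
tcp_pos: [0.6419, 0.1006, 0.0422]
tool_rot: [0.574, 0.819, 0.0, 0.0]
contact_force: [-2.7, -1.1, 0.7]
width: 0.0006
grip_force: 1.3
```

Call:
{"method": "send_rows", "body": {"deltas": [{"dx":0,"dy":2,"dz":0,"spin":0},{"dx":0,"dy":3,"dz":0,"spin":0}]}}

```text
time: 12.75
tcp_pos: [0.6424, 0.1007, 0.0418]
tool_rot: [0.574, 0.819, -0.002, -0.002]
contact_force: [-7.3, -1.5, 2.8]
width: 0.0004
grip_force: 3.9
```

Call:
{"method": "send_rows", "body": {"deltas": [{"dx":0,"dy":3,"dz":0,"spin":0},{"dx":0,"dy":4,"dz":0,"spin":0},{"dx":0,"dy":4,"dz":0,"spin":0}]}}

```text
time: 13.05
tcp_pos: [0.6429, 0.1008, 0.0414]
tool_rot: [0.575, 0.818, -0.004, -0.004]
contact_force: [-11.8, -5.0, 7.1]
width: 0.0006
grip_force: 7.2
```

Call:
{"method": "send_rows", "body": {"deltas": [{"dx":0,"dy":-6,"dz":0,"spin":0},{"dx":0,"dy":-18,"dz":0,"spin":0},{"dx":0,"dy":-28,"dz":-5,"spin":0},{"dx":0,"dy":-30,"dz":-30,"spin":0},{"dx":0,"dy":-30,"dz":-70,"spin":0},{"dx":0,"dy":-30,"dz":-115,"spin":0},{"dx":20,"dy":-30,"dz":-150,"spin":0},{"dx":55,"dy":-30,"dz":-170,"spin":0},{"dx":100,"dy":-30,"dz":-180,"spin":0},{"dx":145,"dy":-30,"dz":-180,"spin":0},{"dx":190,"dy":-30,"dz":-180,"spin":0},{"dx":220,"dy":-30,"dz":-180,"spin":0}]}}

```text
time: 14.25
tcp_pos: [0.5433, 0.3035, 0.2232]
tool_rot: [0.573, 0.82, 0.002, -0.0]
contact_force: [-0.6, 0.5, 0.2]
width: 0.0005
grip_force: 0.0
```

```bash
python3 - <<'E'
from h import *
print(manip.get_state()["tcp_pos"])
for n in("scene","top"):
    c=manip.capture(n);save(c,n+"7")
    for th in("lever_t_tip","lever_a_tip"):
        for m in manip.mark_of(th,c)[:3]: print(n,th,m["conf"],box(at_z(c,m["position"],.068)))
a=cv2.imread("pics/scene7.png")[150:310,230:430];b=cv2.imread("pics/top7.png")[80:240,230:430]
cv2.imwrite("pics/both7.png",cv2.resize(np.hstack([a,b]),None,fx=2,fy=3))
E
```

```text
[0.54334795 0.30350743 0.2231709 ]
scene lever_t_tip 0.71 [ 0.0503 -0.0945  0.068 ]
scene lever_a_tip 0.55 [-0.0045 -0.1447  0.068 ]
top lever_t_tip 0.71 [-0.0124 -0.1446  0.068 ]
top lever_t_tip 0.56 [ 0.0457 -0.0935  0.068 ]
top lever_a_tip 0.52 [-0.0033 -0.1451  0.068 ]
```

View pics/both7.png

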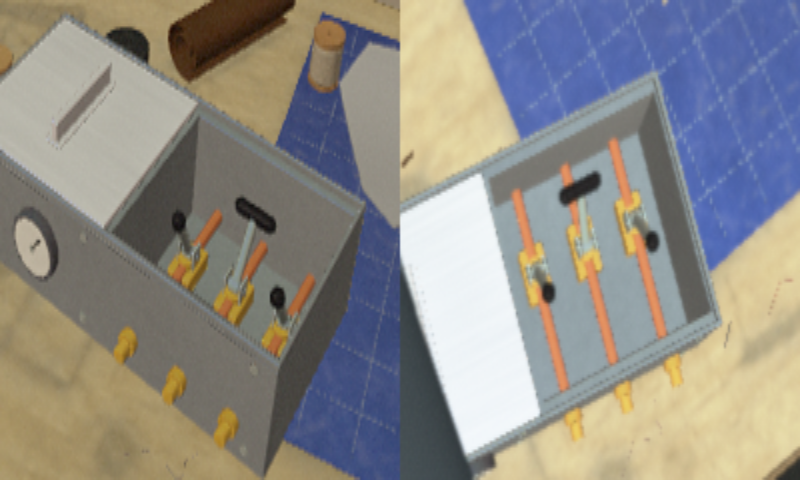

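The T crossbar now leans fully back (crop (255,215) left, (580,187) right), measured at box x ≈ +0.046 against an expected +0.045. The ball levers haven't moved, the cover is open, and the arm is clear, so I'm handing in.

```bash
python3 -c "
from plant import manip
print(manip.finish_job())"
```

```text
the job is handed in; nothing more can be done
None
```

I slid the cover to its stop and pushed the T lever back to its stop (fully shut). The ball-ended levers stayed as they were, nothing near the box was touched, and I handed the job in at about 14.4 s; no verdict was shown.

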